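Hold the shielded sample box open with its lever

ROBOT

A 7-joint arm with a two-finger parallel gripper is mounted at the origin on a cart in front of the work surface, level with it; the furniture and walls round the work are solid. World frame = base frame: x ahead of the robot, y to its left, z up, the work surface at z = 0. Lengths are in m, angles in rad, forces in N, time in s.
With the tool pointing down it reaches from about 0.4 to 0.875 m from the base axis. Payload 19.3 kg.
Tool frame: the origin (TCP) lies on the mounting face of the last link; the fingertips stand 173 mm ahead of it and the grasp point (between the pads) lies 155 mm ahead of it (bot.grip_point_offset is the distance from the TCP to the grasp point, in m); z points along the fingers, y is the line along which they close (so a half turn about z gives the same grasp; the last joint's range is limited). The gripper opens to 85 mm and grips with 20 to 120 N. Pads are 22 mm wide; open, the fingers measure 114 mm over their backs; the gripper's body (76 mm by 85 mm) begins 54 mm behind the grasp point. The pads swing forward as they close: fully open they stand 13 mm farther back than shut.
Start: joints at [-1.37, 0.521, -0.036, 1.599, 0.021, 1.021, -0.113], TCP at [0.167, 0.602, 0.405] pointing down, gripper open.
Joint ranges: [-2.91, 2.91], [-0.3, 2.13], [-1.5, 1.42], [0.17, 2.43], [-1.26, 4.41], [0.16, 1.93], [-2.52, 2.52]. Speed limits (rad/s): [1.89, 1.89, 2.39, 2.39, 3.01, 3.01, 3.01].

INTERFACE

Orientations are given as [roll, pitch, yaw] about the fixed x, y, z axes, in that order (R = Rz(yaw) Ry(pitch) Rx(roll)).
In Python, from workcell import bot gives the robot as it stands.
- The arm moves only by the tool arm_command, never from a script. Its argument "deltas" is a list of rows, each a list of 3 entries, a list of its own where there are three numbers: the shift along the tool's x, y, z in cm, then the turn, a rotation vector about the tool's x, y, z in rad, then the finger opening in cm, from 0 to 8.54. In form: [[[tx, ty, tz], [rx, ry, rz], claw], ...]. A call has 1 to 20 rows; each row shifts and turns the commanded pose from where the row before left it, along the tool's axes as they then stand; what a row does not reach is not made up. A row lasts 1/10 s, in which the tool goes at most 50 mm and 8.59 degrees, less where a joint would pass 70% of its speed; a pose out of reach is approached as far as the arm can. A call with a gripper value outside its range is refused whole. The fingers move at their own pace and stop on an object; "newtons" is the grip in N (left out, the last holds). Time passes only in rows, so rows that do not move let the fingers close. It gives the time, the measured TCP pose, the force, the opening and the grip force at its end, in the units of the state.
- bot.observe(): the state, without advancing time (a new reading comes with each control period).
- bot.grab_frame(name): name is "scene" or "top" or "wrist"; returns a dict with "frame" (384x512x3 uint8, red, green, blue), "K" (3x3 intrinsics, pixels), "rvec" (rotation vector, rad) and "tvec" (3), from world to camera coordinates, as OpenCV has them; the wrist camera has in their place "T_tool_cam" (4x4, takes a point from camera to tool coordinates, whose origin is the TCP and whose axes are the flange's). Camera axes: x right, y down, z forward; pixel columns grow to the right and rows downward; lengths in m; the calibration is good to about 2 mm. A picture is of the moment at which its call begins: read the wrist's pose just before it. There is no depth.
- bot.job_done(): hands the job in; it is judged then, once.
Trained networks look in a picture, given as the dict that the camera call returned (one of the last four; its "shot" number tells which), for a name from the list of things; names that differ only in an ending like _2 or _b are one class to them, and where a whole thing is asked for, a point or a joint stands for the part that bears it (a point fixed in the world has none). Each returns a list of dicts, best first, with "p" (0 to 1); they miss things now and then, are a little off and sometimes report something else, mostly with a low value. They report only what shows in the picture. A call takes as long as a camera call.
- bot.find_in(name, picture): "rect" ([left, top, width, height] in pixels, round what is visible of it).
- bot.mark_of(name, picture): "at" ([column, row] in pixels: a listed point, or the origin of a listed thing).
The state is a dict: "clock": time; "qpos": joint angles; "qd": joint speeds; "joint_efforts": joint torques, N m; "position": TCP position; "tool_rot": TCP orientation; "force": force on the tool from outside, world axes, zero at the start; "moment": the same for the moment, N m; "grip_width": finger opening in m; "finger_force": force on a finger pad.
Only numpy, scipy, OpenCV 4.12 (cv2) and the standard library are available. Lean on these libraries where they do the work, as an engineer would, in place of code of your own. Each camera call takes 0.05 s, during which the arm holds its last target. There are 200 camera calls.

TASK

Push the knob of the safety stop with the fingertips to swing the stop aside, well clear of the lever, then press the padded long end of the lever down, most of the way to its bumper, so that the heavy flap of the sample box stands well open, and finish while still pressing it down to hold the flap open for a colleague. Lift and carry nothing, do not touch the flap itself, leave the lever in its saddle, and leave the other things on the table where they are.

Things in the scene. Friction and masses are not known exactly. Their poses are not given: they have to be found in the camera images.
- sample_box: Grey fixture bolted to the table: base plate 425 x 80 x 6 mm with the lever's saddle and an open-topped box (104 x 136 x 79 mm high) under a heavy flap. Origin on the table top below the lever's pivot. x runs along the lever from its padded long end (-x) to the box (x = 108 to 212 mm), y to the stop's knob side, z up. A rubber bumper 27 mm high at x = -165 mm ends the lever's travel.
- lever: Loose flat steel bar, 25 x 8 mm, 0.45 kg, its cross pin lying in an upward-open saddle. Origin on the pin, 85 mm above the table; axes parallel to sample_box's at the start, when the bar slopes by 0.25 rad: long end (223 mm from the pin) high, short end (102 mm) low under the flap's lip. The pad takes 4 to 10 N to press and turns it about the pin by about 0.55 rad in all.
- lever_pad (a point): Middle of the top of the black rubber pad (44 mm along the lever, 34 mm wide) on the lever's long end, 200 mm from the pivot, at rest about 144 mm above the table. It moves down in an arc about the pivot by about 110 mm, to about 35 mm above the table, when the lever is pressed down to the bumper.
- stop_arm (a joint): Safety stop: dark steel arm 20 mm wide (top 93 mm above the table) turning on an upright post at sample_box x = -80, y = 60 mm. 0: crosses under the lever and blocks it; clear of it from 0.95 rad; end stop at 1.5, parallel to the lever. As it grows the knob goes clockwise from above, from the post's +y side (sample_box) to its +x side. Stays where left; about 1 N at the knob moves it.
- stop_knob (a point): Top centre of the upright black knob (16 mm diameter, 34 mm tall, top 127 mm above the table) at the end of the stop's arm, 70 mm from the post's axis, on the side away from the lever.
- flap: The flap: steel plate 140 x 134 x 25 mm, about 2.2 kg (1.8 to 2.7), lying on the box; its lip overhangs the box towards the lever, whose short end lifts it. Origin on the hinge axis along the far (+x) edge, at sample_box x = 206 mm, 92 mm above the table. Level when shut; tilts by about 0.41 rad when the lever is fully down; falls shut when the lever is let go.
- saddle (a point): The lever pivot's seat in the fixture, 85 mm above the table; the lever's origin lies here while the lever is in its saddle.
- petri_dish: Bystander: clear petri dish, 68 mm diameter, 18 mm high, loose. Origin under its centre.
- dropper_bottle: Bystander: dropper bottle, 33 mm diameter, 99 mm high, loose. Origin under its centre.
- tally_counter: Bystander: hand tally counter, 52 x 71 x 28 mm, loose. Origin under its centre.

How it is judged:
On the way, in this order (a step that is already met when the one before it is completed fails the run):
1. the stop is swung aside, clear of the lever (value of joint stop_arm above 0.95 rad), for 0.1 s.
2. the lever is pressed down and raises the flap (angle between flap's own z axis and vertical above 0.27 rad and contact force between the fingers and lever above 0.5 N), for 0.3 s.
At the end, for the whole second after the job is handed in: The flap is held open and still at more than 0.27 rad, carried by the lever, which lies in its saddle (within 12 mm) and is pressed down by the fingers (over 0.5 N); the stop is swung aside by more than 0.95 rad (all of step 2 and angular speed of flap below 0.1 rad/s and contact force between lever and flap above 1 N and distance between lever and saddle below 0.012 m and value of joint stop_arm above 0.95 rad); the arm keeps its last pose, push and grip.
It fails at once if the flap is touched by the robot (contact force between any of the fingers, the arm and flap above 0.5 N).
It fails at once if the lever is lifted out of its saddle (distance between lever and saddle above 0.015 m).
It fails at once if the lever's long end is lifted (z of lever_pad in the frame of sample_box above 0.165 m).
It fails at once if a bystander is moved by more than 30 mm (distance of any of petri_dish, dropper_bottle, tally_counter from where it was at the start of the episode above 0.03 m).
It also fails if it takes over 38 s, if anything falls off the work surface, if the arm or the gripper's body presses on something with over 40 N, if the wrist force passes 120 N, or if a joint passes its speed limit or range.

## Working session

There is one attempt and no reset: what is moved stays moved. The work goes in short steps, Python scripts to look and compute and a tool call to move; the robot and the scene stay as the last step left them, time stands still between calls to the robot, and variables do not carry over. Pictures are saved under pics/ and viewed, at most 10 in all, crops included, and the job is handed in when it is done.

Besides the shell and the picture viewer there is one more tool, called as name(argument=value, ...), one argument or row to a line, values as JSON. arm_command: Moves the arm, as the interface text tells. Its arguments: {"type":"object","properties":{"deltas":{"type":"array","items":{"type":"array"}},"newtons":{"type":"number"}},"required":["deltas"]}

```bash
mkdir -p pics; cat > h.py <<'E'
import numpy as np, cv2
from workcell import bot
def ray_at_z(p,px,z):
    R,_=cv2.Rodrigues(np.array(p["rvec"],float)); t=np.array(p["tvec"],float).ravel()
    u=cv2.undistortPoints(np.array([[px]],float),np.array(p["K"]),None)[0,0]
    d=R.T@np.array([u[0],u[1],1]); c=-R.T@t
    return c+d*(z-c[2])/d[2]
E
python3 - <<'E'
from h import *
s=bot.observe(); print(s["clock"],s["position"],s["tool_rot"])
Z=dict(lever_pad=.144,stop_knob=.127,saddle=.085,lever=.085,sample_box=0,flap=.092,petri_dish=0,dropper_bottle=0,tally_counter=0)
ims=[]
for c in ("top","scene"):
    p=bot.grab_frame(c); ims.append(p["frame"])
    for n,z in Z.items():
        for m in bot.mark_of(n,p)[:1]:
            print(c,n,round(m["p"],2),np.round(m["at"]),np.round(ray_at_z(p,m["at"],z),3))
for c,i in zip("ts",ims): cv2.imwrite(f"pics/{c}0.png",cv2.cvtColor(i,cv2.COLOR_RGB2BGR))
E
```

```text
0.0 [0.1671721  0.60208128 0.4041408 ] [-3.14046261e+00  1.08280948e-04  2.87080116e+00]
top lever_pad 0.6 [351. 176.] [ 0.597 -0.038  0.144]
top stop_knob 0.66 [294. 228.] [0.483 0.094 0.127]
top saddle 0.71 [262. 170.] [0.625 0.162 0.085]
top lever 0.69 [262. 173.] [0.618 0.163 0.085]
top sample_box 0.82 [263. 176.] [0.624 0.157 0.   ]
top flap 0.65 [185. 163.] [0.645 0.348 0.092]
top petri_dish 0.87 [268. 146.] [0.704 0.14  0.   ]
top dropper_bottle 0.69 [318. 150.] [0.69  0.008 0.   ]
top tally_counter 0.73 [264. 174.] [0.629 0.153 0.   ]
scene lever_pad 0.74 [304. 135.] [ 0.593 -0.02   0.144]
scene saddle 0.74 [234. 200.] [0.662 0.21  0.085]
scene lever 0.56 [263. 192.] [0.613 0.155 0.085]
scene sample_box 0.78 [260. 212.] [0.625 0.153 0.   ]
scene flap 0.67 [204. 247.] [0.643 0.359 0.092]
scene petri_dish 0.66 [234. 202.] [0.703 0.158 0.   ]
scene dropper_bottle 0.48 [266. 170.] [0.686 0.014 0.   ]
scene tally_counter 0.92 [283. 263.] [0.499 0.26  0.   ]
```

View pics/t0.png

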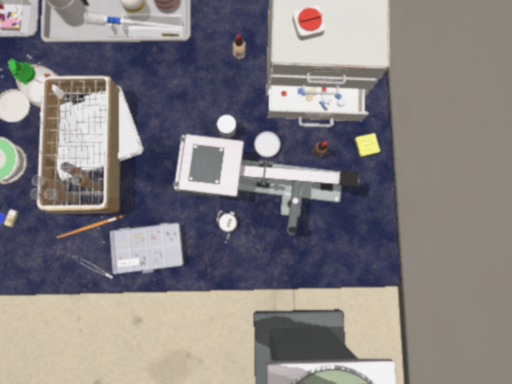

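View pics/s0.png

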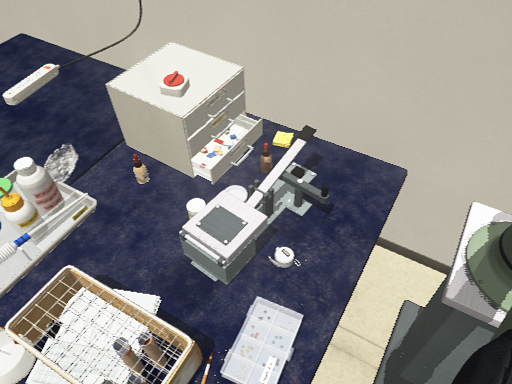

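The top view shows the pad at about (350,179), the knob at (293,228), the pivot at (263,175) and the flap on the left. The scene view agrees, with the tally counter and bottles out of the way. From these the box pose is about (0.622, 0.157) with its x axis at yaw 1.44. If I turn the tool by 0.14, tool x lies along box y and tool y along box x.

arm_command(
  deltas=[
    [[0, 0, 0], [0, 0, -0.14], 0],
    [[-1.9, -2.5, 0], [0, 0, 0], 0],
    [[-2.4, -3.2, 0], [0, 0, 0], 0],
    [[-2.4, -3.2, 0], [0, 0, 0], 0],
    [[-2.4, -3.2, 0], [0, 0, 0], 0],
    [[-2.4, -3.2, 0], [0, 0, 0], 0],
    [[-2.4, -3.2, 0], [0, 0, 0], 0],
    [[-2.4, -3.2, 0], [0, 0, 0], 0],
    [[-2.4, -3.2, 0], [0, 0, 0], 0],
    [[-2.4, -3.2, 0], [0, 0, 0], 0],
    [[-2.4, -3.2, 0], [0, 0, 0], 0],
    [[-2.4, -3.2, 0], [0, 0, 0], 0],
    [[-2.4, -3.2, 0], [0, 0, 0], 0],
    [[-2.4, -3.2, 0], [0, 0, 0], 0],
    [[-2.4, -3.2, 0], [0, 0, 0], 0],
    [[-2.4, -3.2, 0], [0, 0, 0], 0],
    [[-2.4, -3.2, 0], [0, 0, 0], 0],
    [[0, 0, 0], [0, 0, 0], 0],
    [[0, 0, 0], [0, 0, 0], 0],
  ],
  newtons=20,
)

```text
clock: 2.9
position: [0.4772, 0.0514, 0.4046]
tool_rot: [-3.142, -0.0, 3.009]
force: [-1.2, 1.2, -0.3]
grip_width: 0.0002
finger_force: 0.0
```

```bash
cat >> h.py <<'E'
from scipy.spatial.transform import Rotation as Ro
P=np.array([.622,.157,0]); ex=np.array([.130,.9915,0]); ey=np.array([-.9915,.130,0])
def box(w): d=np.array(w)-P; return np.round([d@ex,d@ey,d[2]],4)
def tip():
    s=bot.observe(); R=Ro.from_euler("xyz",s["tool_rot"]).as_matrix()
    return s,np.array(s["position"])+R@[0,0,.173]
E
python3 - <<'E'
from h import *
s,t=tip(); print(s["clock"],s["position"],s["tool_rot"],s["grip_width"],"tip box",box(t),s["force"])
R=Ro.from_euler("xyz",s["tool_rot"]).as_matrix()
p=bot.grab_frame("wrist"); T=np.array(p["T_tool_cam"])
W=np.eye(4);W[:3,:3]=R;W[:3,3]=s["position"];C=np.linalg.inv(W@T)
p2=dict(K=p["K"],rvec=cv2.Rodrigues(C[:3,:3])[0],tvec=C[:3,3])
for n,z in dict(stop_knob=.127,lever_pad=.144,saddle=.085).items():
    for m in bot.mark_of(n,p)[:1]: w=ray_at_z(p2,m["at"],z);print(n,m["p"],m["at"],w,box(w))
cv2.imwrite("pics/w1.png",cv2.cvtColor(p["frame"],cv2.COLOR_RGB2BGR))
E
```

```text
2.9 [0.47722872 0.05142252 0.40463875] [-3.14152924e+00 -7.16657227e-05  3.00892304e+00] 0.00019347071107614447 tip box [-0.1235  0.1298  0.2316] [-1.23063401  1.23155603 -0.27788854]
stop_knob 0.7 [313.9, 181.9] [0.47911065 0.10104274 0.127     ] [-0.0741  0.1344  0.127 ]
saddle 0.59 [367.8, 282.4] [0.61484508 0.15730768 0.085     ] [-0.0006  0.0071  0.085 ]
```

View pics/w1.png

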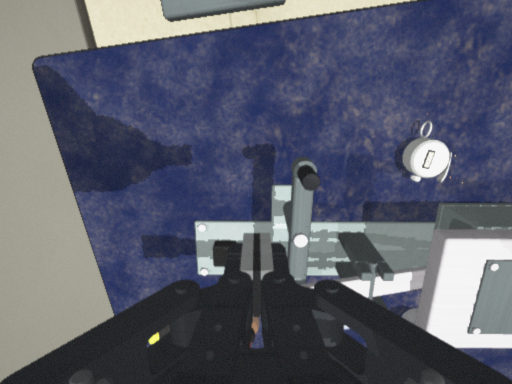

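The wrist view shows the knob top at about (310,178), with clear space beside it for the fingers. It agrees with the earlier estimate to within 6 mm. Next I go down beside the knob and push it round the arc.

arm_command(
  deltas=[
    [[0, 0, 3.1], [0, 0, 0], 0],
    [[0, 0, 3.1], [0, 0, 0], 0],
    [[0, 0, 3.1], [0, 0, 0], 0],
    [[0, 0, 3.1], [0, 0, 0], 0],
    [[0, 1.2, 0], [0, 0, 0], 0],
    [[0, 1.2, 0], [0, 0, 0], 0],
    [[0.15, 1.1, 0], [0, 0, 0], 0],
    [[0.15, 1.1, 0], [0, 0, 0], 0],
    [[-0.2, 1.1, 0], [0, 0, 0], 0],
    [[-0.2, 1.1, 0], [0, 0, 0], 0],
    [[-0.5, 1.0, 0], [0, 0, 0], 0],
    [[-0.5, 1.0, 0], [0, 0, 0], 0],
    [[-0.7, 0.65, 0], [0, 0, 0], 0],
    [[-0.7, 0.65, 0], [0, 0, 0], 0],
    [[-0.7, 0.65, 0], [0, 0, 0], 0],
    [[0, 0, 0], [0, 0, 0], 0],
  ],
)

```text
clock: 4.7
position: [0.5238, 0.1551, 0.2806]
tool_rot: [3.141, 0.001, 3.011]
force: [0.1, 0.5, -0.5]
grip_width: 0.0002
finger_force: 0.0
```

```bash
python3 - <<'E'
from h import *
s,t=tip(); print(s["clock"],"tip box",box(t),s["force"])
p=bot.grab_frame("scene"); 
for m in bot.mark_of("stop_knob",p)[:1]: w=ray_at_z(p,m["at"],.127);b=box(w);print(m,b,np.arctan2(b[0]+.08,b[1]-.06))
cv2.imwrite("pics/s2.png",cv2.resize(cv2.cvtColor(p["frame"],cv2.COLOR_RGB2BGR)[80:280,180:400],None,fx=3,fy=3))
E
```

```text
4.7 tip box [-0.0146  0.097   0.1076] [ 0.05071812  0.52687713 -0.51022914]
{'at': [287.8, 192.3], 'p': 0.7} [-0.0072  0.0759  0.127 ] 1.3557663750472406
```

View pics/s2.png

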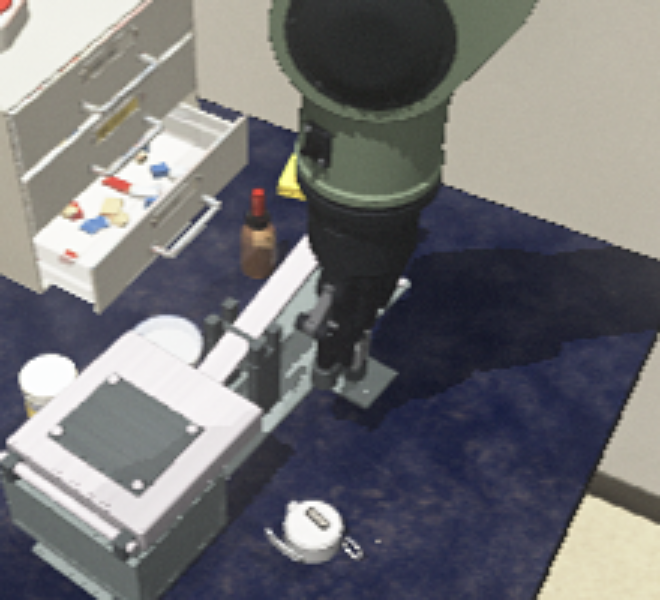

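The crop shows the knob at about (325,370), pushed round next to the post at about 1.3 rad. Now I retreat, rise and go over the pad.

arm_command(
  deltas=[
    [[1, 0, 0], [0, 0, 0], 0],
    [[1, 0, -1], [0, 0, 0], 0],
    [[0, 0, -3], [0, 0, 0], 0],
    [[0, 0, -4], [0, 0, 0], 0],
    [[0, 0, -4], [0, 0, 0], 0],
    [[-1.9, -3, 0], [0, 0, 0], 0],
    [[-1.9, -3, 0], [0, 0, 0], 0],
    [[-1.9, -3, 0], [0, 0, 0], 0],
    [[-2, -3, 0], [0, 0, 0], 0],
    [[-2, -3, 0], [0, 0, 0], 0],
    [[-2, -2.8, 0], [0, 0, 0], 0],
    [[0, 0, 3], [0, 0, 0], 0],
    [[0, 0, 2], [0, 0, 0], 0],
    [[0, 0, 0], [0, 0, 0], 0],
  ],
)

```text
clock: 6.2
position: [0.5944, -0.0344, 0.3492]
tool_rot: [-3.141, -0.004, 3.011]
force: [-0.1, 0.1, -0.8]
grip_width: 0.0001
finger_force: 0.0
```

```bash
python3 - <<'E'
from h import *
s,t=tip(); print(s["clock"],"tip box",box(t),s["force"])
p=bot.grab_frame("scene"); 
for n,z in (("stop_knob",.127),("lever_pad",.144)):
  for m in bot.mark_of(n,p)[:1]: w=ray_at_z(p,m["at"],z);b=box(w);print(n,m,b,np.arctan2(b[0]+.08,b[1]-.06))
cv2.imwrite("pics/s3.png",cv2.resize(cv2.cvtColor(p["frame"],cv2.COLOR_RGB2BGR)[80:280,180:400],None,fx=3,fy=3))
p=bot.grab_frame("wrist");cv2.imwrite("pics/w3.png",cv2.cvtColor(p["frame"],cv2.COLOR_RGB2BGR))
E
```

```text
6.2 tip box [-0.1934  0.0032  0.1762] [-0.07326487  0.14286705 -0.79149054]
lever_pad {'at': [303.2, 133.4], 'p': 0.71} [-0.1828  0.0008  0.144 ] -2.0932883089406635
```

View pics/s3.png

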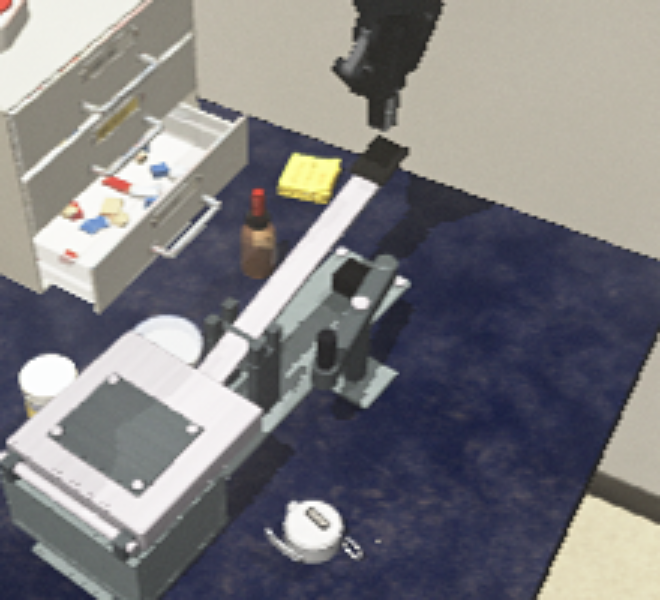

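View pics/w3.png

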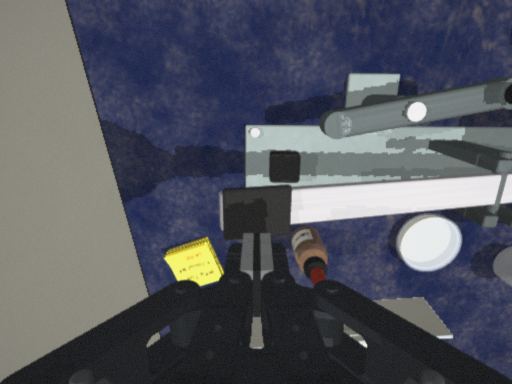

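The scene crop shows the stop nearly parallel to the lever and the fingertips over the pad at about (383,150). The wrist view confirms they are centred along the pad. Pressing down.

arm_command(
  deltas=[
    [[-0.2, 0, 1], [0, 0, 0], 0],
    [[0, 0, 1], [0, 0, 0], 0],
    [[0, 0, 0.8], [0, 0, 0], 0],
    [[0, 0, 0.8], [0, 0, 0], 0],
    [[0, 0, 0.8], [0, 0, 0], 0],
    [[0, 0, 0.8], [0, 0, 0], 0],
    [[0, 0, 0.8], [0, 0, 0], 0],
    [[0, 0, 0.8], [0, 0, 0], 0],
    [[0, 0, 0.8], [0, 0, 0], 0],
    [[0, 0, 0.8], [0, 0, 0], 0],
    [[0, 0, 0.8], [0, 0, 0], 0],
    [[0, 0, 0.8], [0, 0, 0], 0],
    [[0, 0, 0.8], [0, 0, 0], 0],
    [[0, 0, 0.7], [0, 0, 0], 0],
    [[0, 0, 0.6], [0, 0, 0], 0],
    [[0, 0, 0.4], [0, 0, 0], 0],
    [[0, 0, 0], [0, 0, 0], 0],
    [[0, 0, 0], [0, 0, 0], 0],
  ],
)

```text
clock: 8.2
position: [0.5977, -0.035, 0.2255]
tool_rot: [-3.141, -0.0, 3.011]
force: [0.3, 0.1, 0.6]
grip_width: 0.0002
finger_force: 0.4
```

```bash
python3 - <<'E'
from h import *
s,t=tip(); print(s["clock"],"tip box",box(t),s["force"])
p=bot.grab_frame("scene"); 
cv2.imwrite("pics/s4.png",cv2.resize(cv2.cvtColor(p["frame"],cv2.COLOR_RGB2BGR)[80:280,180:400],None,fx=3,fy=3))
E
```

```text
8.2 tip box [-0.1936 -0.0008  0.0525] [0.26941955 0.09968376 0.56956716]
```

View pics/s4.png

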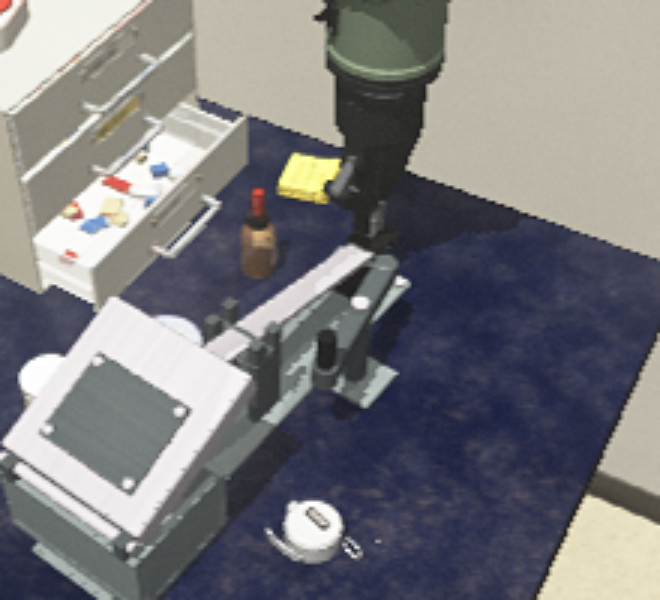

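The flap is raised well open, with the lever down and the fingers on the pad at about (370,240). I'll go a little lower, let it settle and check the force.

arm_command(
  deltas=[
    [[0, 0, 0.2], [0, 0, 0], 0],
    [[0, 0, 0.2], [0, 0, 0], 0],
    [[0, 0, 0.1], [0, 0, 0], 0],
    [[0, 0, 0], [0, 0, 0], 0],
    [[0, 0, 0], [0, 0, 0], 0],
    [[0, 0, 0], [0, 0, 0], 0],
    [[0, 0, 0], [0, 0, 0], 0],
    [[0, 0, 0], [0, 0, 0], 0],
    [[0, 0, 0], [0, 0, 0], 0],
    [[0, 0, 0], [0, 0, 0], 0],
  ],
)

```text
clock: 9.25
position: [0.5978, -0.0349, 0.2207]
tool_rot: [3.142, 0.0, 3.011]
force: [0.7, 1.7, 4.1]
grip_width: -0.0003
finger_force: 1.9
```

```bash
python3 - <<'E'
from h import *
for i in range(3):
    s,t=tip(); print(s["clock"],"tip box",box(t),s["force"]); p=bot.grab_frame("scene")
cv2.imwrite("pics/s5.png",cv2.resize(cv2.cvtColor(p["frame"],cv2.COLOR_RGB2BGR)[80:280,180:400],None,fx=3,fy=3))
E
```

```text
9.25 tip box [-0.1934 -0.001   0.0477] [0.70664873 1.72660093 4.0750363 ]
9.3 tip box [-0.1934 -0.001   0.0477] [-0.10211982  1.11490299  4.10434446]
9.35 tip box [-0.1934 -0.001   0.0477] [1.47728939 1.21844167 4.26760524]
```

View pics/s5.png

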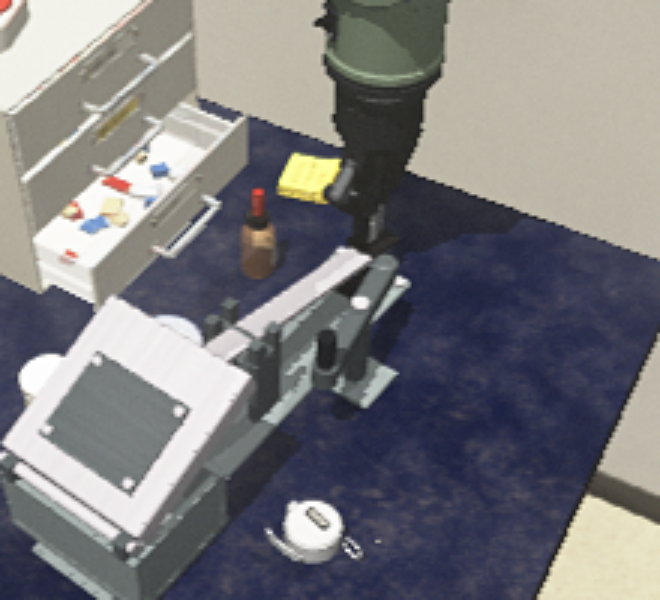

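The lever is held down with a steady push of about 4 N. The flap is open and still, the stop is aside, and the bystanders in view are where they were. Handing in.

```bash
python3 -c "
from workcell import bot
print(bot.job_done())"
```

```text
the job is handed in; nothing more can be done
None
```

I swung the stop aside to about 1.3 rad and pressed the lever most of the way down. The job is handed in with the fingers still pressing at about 4 N and the flap standing open and still; no verdict came back.

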